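# Hold the cold frame lid open at 45 degrees for airing

### The job

The seedlings in the small cedar cold frame need airing: press its red thumb catch all the way down so that the glazed lid springs ajar, and let the catch come back up. Then take the lid by its round white knob, raise it until it has turned 45 degrees from its shut position, and keep holding it still there by the knob for the person who will fit the prop; the program finishes while the robot is still holding it. The lid drops when let go, so do not let it fall, and leave the pots, sprayer, bird figure, label tin and transplanting spoon where they stand.

Things in the scene. Friction and masses are not known exactly. Their poses are not given: they have to be found in the camera images.
- frame: Cedar cold frame, an open box 250 mm deep (x) by 400 mm wide (y), 90 mm high in front, 125 mm at the back; fixed, but it stands elsewhere and turned (yaw up to 0.25 rad) each time. Origin: centre of its underside; x points from the front (knob, catch) to the hinged back, y left seen from the robot, z up. The lid's hinge line runs along y at x = +125 mm, z = 125 mm.
- light (a joint): Opening angle (rad) of the glazed lid: 0 shut (sloping 8 degrees down to the front), 0.785 = 45 degrees open, stop at 1.3. It is 22 mm thick, 404 mm wide, 252 mm from hinge to front edge, about 0.7 kg, and falls when let go. Shut, the catch holds it (about 0.01); once the catch is pressed two sprung pins lift it to about 0.07, where it rests by itself.
- knob_centre (a point): Centre of the 32 mm ball head of the white ceramic knob on the middle of the lid's front edge: 34 mm in front of that edge (neck 14 mm thick), 287 mm from the hinge line, turning with the lid; about 98 mm above the slab shut, 117 ajar, 306 at 45 degrees. Free on both sides and below: pinched from above, fingers closing along the frame's y, it pivots between the pads.
- catch (a joint): Angle in rad of the sprung thumb catch on the frame's front, 130 mm to the right of the knob: 0 = up (latched), 0.28 = fully down against its stop. It springs back up by itself when let go.
- catch_pad (a point): Middle of the top face of the catch's red thumb pad (30 by 36 mm), 62 mm in front of the frame's front wall, 80 mm above the slab. Pushed straight down it goes about 15 mm to its stop, with 2 N at first and 7 N at the bottom. The hook between pad and lid stands 107 mm above the slab and swings 12 mm towards the pad when pressed.
- pot_low: Lowest of three terracotta pots stacked in one another, rim 128 mm across, 100 mm high, the stack 150 mm high. Origin: centre of its underside. To be left alone.
- pot_mid: Middle pot of the stack, sitting 25 mm higher. To be left alone.
- pot_top: Top pot of the stack, sitting 50 mm higher than the lowest. To be left alone.
- sprayer: Black plastic sprayer, 90 mm across, 223 mm high with its orange press button. Origin: centre of its underside. To be left alone.
- bird: Blue and white ceramic bird figure, about 100 mm long, 81 mm high. Origin: centre of its base. To be left alone.
- label_tin: Green tin of wooden plant labels, 75 mm across, about 127 mm high with the labels. Origin: centre of its underside. To be left alone.
- spoon: Steel transplanting spoon with a wooden handle, lying on the slab before the cold frame, about 300 mm long, 30 mm high. Origin: near its middle, on the slab; its x axis points to the blade. To be left alone.

How it is judged:
By the outcome, as a careful person would: the job done as asked, in the order asked, and still so for the second after the job is handed in, while the arm keeps its last pose, push and grip.
It also fails if it takes over 51 s, if anything falls off the work surface, if the arm or the gripper's body presses on something with over 40 N, if the wrist force passes 120 N, or if a joint passes its speed limit or range.

### The arm

A 6-joint arm with a two-finger parallel gripper is mounted at the origin on the work surface. World frame = base frame: x ahead of the robot, y to its left, z up, the work surface at z = 0. Lengths are in m, angles in rad, forces in N, time in s.
With the tool pointing down it reaches from about 0.275 to 0.75 m from the base axis. Payload 10.2 kg.
Tool frame: the origin (TCP) lies at the very end of the fingers, on their centre line; the grasp point (between the pads) lies 19 mm behind it; z points along the fingers, y is the direction in which the jaws open and shut (so a half turn about z gives the same grasp; the last joint's range is limited). The gripper opens to 85 mm and grips with 20 to 120 N. Pads are 22 mm wide; open, the fingers measure 114 mm over their backs; the gripper's body (76 mm by 85 mm) begins 54 mm behind the grasp point. The pads swing forward as they close: fully open they stand 13 mm farther back than shut.
Start: joints at [1.025, 0.313, 1.498, -0, 1.331, -0.223], TCP at [0.167, 0.498, 0.231] pointing down, gripper open.
Joint ranges: [-2.94, 2.94], [-0.97, 2.17], [0.19, 2.56], [-1.23, 4.37], [0.02, 3.11], [-2.88, 2.88]. Speed limits (rad/s): [2.39, 2.39, 3.01, 3.14, 3.14, 3.14].

### API

Orientations are given as a 3x3 rotation matrix whose columns are the frame's x, y, z axes.
In Python, from station import env gives the robot as it stands.
- The arm moves only by the shell command python3 -m pendant 'ROWS' [OPENING] [FORCE]. ROWS is JSON, a list of rows, each a list of 2 entries, a list of its own where there are three numbers: the shift along the world's x, y, z each as a share of 0.2 m, from -1 to 1, then the turn, a rotation vector about the world's x, y, z each as a share of 0.5 rad, from -1 to 1. A call has 1 to 8 rows; each row is the pose to reach, as a shift and turn from the pose commanded when the call began; what a row does not reach only later rows make up. A row lasts 1/10 s, in which the tool goes at most 50 mm and 8.59 degrees, less where a joint would pass 70% of its speed; a pose out of reach is approached as far as the arm can. A call with a number of a shift or a turn outside -1 to 1 is refused whole. A call with a gripper value outside its range is refused whole. OPENING is the finger opening in mm, from 0 to 85.4, set as the call begins (- or left out, the last holds). The fingers move at their own pace and stop on an object; FORCE is the grip in N (left out, the last holds). Time passes only in rows, so rows that repeat a pose let the fingers close. It gives the time, the measured TCP pose, the force and the opening at its end, in the units of the state.
- env.sense(): the state, without advancing time (a new reading comes with each control period).
- env.grab_frame(name): name is "scene" or "top"; returns a dict with "img" (384x512x3 uint8, red, green, blue), "K" (3x3 intrinsics, pixels), "rvec" (rotation vector, rad) and "tvec" (3), from world to camera coordinates, as OpenCV has them. Camera axes: x right, y down, z forward; pixel columns grow to the right and rows downward; lengths in m; the calibration is good to about 2 mm. A picture is of the moment at which its call begins. There is no depth.
- env.close_job(): hands the job in, once; it reports no verdict.
The state is a dict: "time_s": time; "qpos": joint angles; "qd": joint speeds; "joint_torque": joint torques, N m; "position": TCP position; "ee_rot": TCP orientation; "contact_force": force on the tool from outside, world axes, zero at the start; "moment": the same for the moment, N m; "gripper_width": finger opening in m.
Only numpy, scipy, OpenCV 4.12 (cv2) and the standard library are available. Lean on these libraries where they do the work, as an engineer would, in place of code of your own. Each camera call takes 0.05 s, during which the arm holds its last target. There are 200 camera calls.

## Working session

There is one attempt and no reset: what is moved stays moved. The work goes in short steps, Python scripts to look and compute and a shell command to move; the robot and the scene stay as the last step left them, time stands still between calls to the robot, and variables do not carry over. Pictures are saved under pics/ and viewed, about 8 in all and at most 12, crops included, and the job is handed in when it is done.

```bash
mkdir -p pics; ls
python3 - <<'E'
from station import env
import cv2
for n in("scene","top"):
    f=env.grab_frame(n); cv2.imwrite(f"pics/{n}0.png",f["img"][:,:,::-1]); print(f["K"],f["rvec"],f["tvec"])
s=env.sense();print(s["time_s"],s["position"],s["ee_rot"])
E
```

```text
pics
[[423.89665775   0.         259.73179619]
 [  0.         423.89665775 194.47618964]
 [  0.           0.           1.        ]] [ 2.40531466  0.54405022 -0.20460339] [-0.54084179 -0.11729556  1.26029578]
[[365.78117272   0.         256.99954785]
 [  0.         365.78117272 186.96008585]
 [  0.           0.           1.        ]] [ 2.11405107 -2.15231584  0.1760667 ] [0.00381785 0.57046191 0.98466084]
0.1 [0.16644215 0.49769342 0.23078025] [[-9.48359230e-01  3.17197743e-01 -6.02202544e-04]
 [ 3.17198212e-01  9.48358739e-01 -9.98502114e-04]
 [ 2.54381428e-04 -1.13795627e-03 -9.99999320e-01]]
```

View pics/scene0.png

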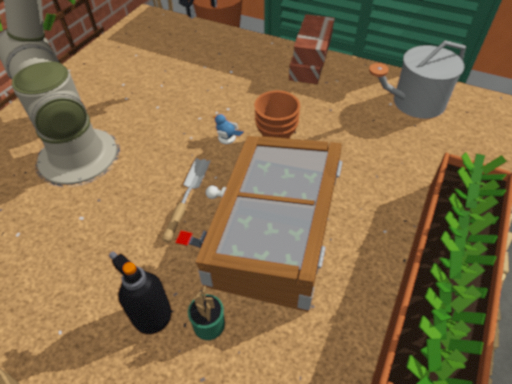

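View pics/top0.png

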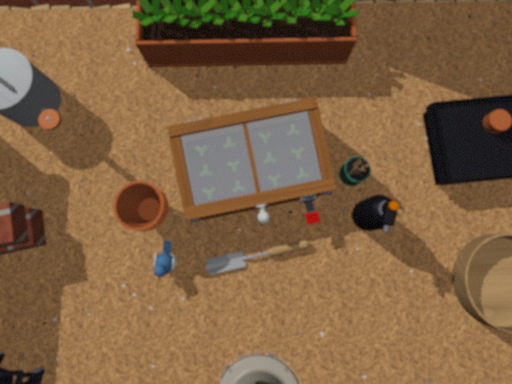

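The scene view shows the knob at about (213,191) and the red pad at (184,238). In the top view the knob is at (263,213), the pad at (312,217), and the lid corners at about (168,128), (316,100), (334,187) and (188,217). The sprayer stands right of the catch, and the spoon lies in front. Next I fit the frame's pose.

```bash
cat > h.py <<'E'
import numpy as np, cv2
from scipy.optimize import least_squares
c8,s8=np.cos(np.radians(8)),np.sin(np.radians(8))
def lidpt(r,y,n,a=0.01):
    t=np.radians(8)-a
    return np.array([.125-r*np.cos(t)-n*np.sin(t), y, .125-r*np.sin(t)+n*np.cos(t)])
def proj(f,P): return cv2.projectPoints(np.atleast_2d(P).astype(float),f["rvec"],f["tvec"],f["K"],None)[0][:,0]
def W(p,P):
    c,s=np.cos(p[2]),np.sin(p[2]); P=np.atleast_2d(P)
    return np.c_[p[0]+c*P[:,0]-s*P[:,1],p[1]+s*P[:,0]+c*P[:,1],P[:,2]]
def blob(m,x,y,r):
    k=np.zeros(m.shape,bool);k[y-r:y+r,x-r:x+r]=1
    ys,xs=np.nonzero(m&k); return np.array([xs.mean(),ys.mean()]),len(xs)
def red(i): i=i.astype(int); return (i[...,0]>150)&(i[...,1]<70)&(i[...,2]<70)
def white(i): i=i.astype(int); return i.min(-1)>185
E
python3 - <<'E'
from h import *
from station import env
S,T=env.grab_frame("scene"),env.grab_frame("top")
rs,rt=blob(red(S["img"]),184,238,14),blob(red(T["img"]),312,217,14)
ks,kt=blob(white(S["img"]),211,191,10),blob(white(T["img"]),263,213,10)
print(rs,rt,ks,kt)
knob=lidpt(.286,0,.011); pad=[-.125-.062,-.13,.080]
cor=[lidpt(0,.202,.022),lidpt(0,-.202,.022),lidpt(.252,-.202,.022),lidpt(.252,.202,.022)]
cp=np.array([(168,128),(316,100),(334,187),(188,217)])
def res(p,full=False):
    r=[(proj(T,W(p,pad))-rt[0])[0],(proj(S,W(p,pad))-rs[0])[0],(proj(T,W(p,knob))-kt[0])[0],(proj(S,W(p,knob))-ks[0])[0]]
    r+=list((proj(T,W(p,cor))-cp)*.5)
    return np.array(r) if full else np.ravel(r)
o=least_squares(res,[.45,0,.1],loss="soft_l1"); p=o.x;print(p);print(res(p,1).round(1))
np.save("p.npy",p)
print("knob",W(p,knob),"ajar",W(p,lidpt(.286,0,.011,.07)),"45",W(p,lidpt(.286,0,.011,.785)),"pad",W(p,pad), "hook",W(p,[-.14,-.13,.107]))
def tri(a,b):
    M=[np.c_[cv2.Rodrigues(f["rvec"])[0],f["tvec"]] for f in(S,T)]
    X=cv2.triangulatePoints(S["K"]@M[0],T["K"]@M[1],np.array(a,float),np.array(b,float));return X[:3,0]/X[3,0]
print("tri pad",tri(rs[0],rt[0]),"knob",tri(ks[0],kt[0]),"spray button",tri((129,268),(393,206)))
E
```

```text
(array([183.50595238, 237.42857143]), 168) (array([312.34453782, 217.31932773]), 119) (array([213.47368421, 189.80701754]), 57) (array([262.08695652, 214.95652174]), 23)
[0.64143188 0.00794592 0.17639576]
[[-0.5 -0.3]
 [ 0.4 -0.6]
 [ 0.6  1. ]
 [-0.4  2.2]
 [-0.8 -2.1]
 [ 0.3 -2.2]
 [ 0.8  0.8]
 [-1.9  0.6]]
knob [[ 0.48389258 -0.0201352   0.09893832]] ajar [[ 0.48285899 -0.02031944  0.1160763 ]] 45 [[ 0.54607312 -0.00905162  0.30581576]] pad [[ 0.48014635 -0.15285202  0.08      ]] hook [[ 0.52641703 -0.14460435  0.107     ]]
tri pad [ 0.47952801 -0.15416845  0.07874111] knob [ 0.48538285 -0.01879217  0.10678732] spray button [ 0.49177171 -0.32254233  0.21572556]
```

```bash
python3 -m pendant '[[[0.4,-0.9,0.2],[0,0,1]],[[0.4,-0.9,0.2],[0,0,1]],[[0.4,-0.9,0.2],[0,0,1]],[[0.4,-0.9,0.2],[0,0,1]],[[0.4,-0.9,0.2],[0,0,1]],[[0.4,-0.9,0.2],[0,0,1]]]' 0 40
python3 -m pendant '[[[0.4,-0.9,0],[0,0,0]],[[0.4,-0.9,0],[0,0,0]],[[0.4,-0.9,0],[0,0,0]],[[0.4,-0.9,0],[0,0,0]],[[0.4,-0.9,0],[0,0,0]],[[0.4,-0.9,0],[0,0,0]]]'
python3 -m pendant '[[[0.4,-0.9,0],[0,0,0]],[[0.4,-0.9,0],[0,0,0]],[[0.4,-0.9,0],[0,0,0]],[[0.4,-0.9,0],[0,0,0]],[[0.4,-0.9,0],[0,0,0]],[[0.4,-0.9,0],[0,0,0]]]'
```

```text
time_s: 0.8
position: [0.2474, 0.3167, 0.2719]
ee_rot: [[-0.985, -0.173, 0.001], [-0.173, 0.985, 0.001], [-0.001, 0.0, -1.0]]
contact_force: [-0.4, 0.7, -0.0]
gripper_width: 0.0002
time_s: 1.4
position: [0.3268, 0.138, 0.271]
ee_rot: [[-0.985, -0.174, -0.001], [-0.174, 0.985, 0.0], [0.001, 0.001, -1.0]]
contact_force: [-0.5, 0.2, -0.6]
gripper_width: 0.0001
time_s: 2.0
position: [0.4068, -0.0407, 0.2708]
ee_rot: [[-0.984, -0.177, -0.001], [-0.177, 0.984, 0.001], [0.001, 0.001, -1.0]]
contact_force: [0.4, 0.1, -0.5]
gripper_width: -0.0002
```

```bash
python3 -m pendant '[[[0.35,-0.56,0],[0,0,0]],[[0.35,-0.56,0],[0,0,0]],[[0.35,-0.56,0],[0,0,0]],[[0.35,-0.56,-0.25],[0,0,0]],[[0.35,-0.56,-0.5],[0,0,0]],[[0.35,-0.56,-0.75],[0,0,0]],[[0.35,-0.56,-0.85],[0,0,0]],[[0.35,-0.56,-0.85],[0,0,0]]]'
python3 - <<'E'
from station import env
import cv2
for n,(x,y) in (("scene",(90,150)),("top",(230,130))):
    im=env.grab_frame(n)["img"][y:y+130,x:x+170,::-1]; cv2.imwrite(f"pics/{n}1.png",cv2.resize(im,None,fx=4,fy=4,interpolation=2))
E
python3 -c "
import cv2,numpy as np
a=cv2.imread('pics/scene1.png');b=cv2.imread('pics/top1.png');cv2.imwrite('pics/both1.png',cv2.resize(np.hstack([a,b]),(800,306)))"
```

```text
time_s: 2.8
position: [0.4757, -0.1507, 0.099]
ee_rot: [[-0.984, -0.18, -0.005], [-0.18, 0.984, 0.003], [0.004, 0.004, -1.0]]
contact_force: [0.7, -0.1, 0.6]
gripper_width: 0.0004
```

View pics/both1.png

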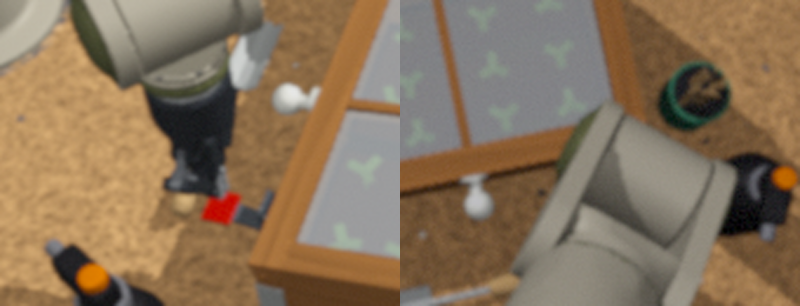

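The fingertips are right above the red pad and clear of the sprayer. I'll press in small steps.

```bash
python3 -m pendant '[[[0,0,-0.05],[0,0,0]],[[0,0,-0.1],[0,0,0]],[[0,0,-0.125],[0,0,0]],[[0,0,-0.125],[0,0,0]]]'
python3 -m pendant '[[[0,0,-0.025],[0,0,0]],[[0,0,-0.025],[0,0,0]]]'
```

```text
time_s: 3.3
position: [0.4762, -0.1541, 0.0759]
ee_rot: [[-0.984, -0.176, -0.001], [-0.176, 0.984, 0.0], [0.001, 0.0, -1.0]]
contact_force: [-0.9, -0.4, 0.9]
gripper_width: 0.0
time_s: 3.5
position: [0.4762, -0.1542, 0.071]
ee_rot: [[-0.984, -0.176, -0.001], [-0.176, 0.984, 0.0], [0.001, 0.0, -1.0]]
contact_force: [-1.3, -0.4, 1.1]
gripper_width: -0.0
```

```bash
python3 -m pendant '[[[0,0,-0.02],[0,0,0]],[[0,0,-0.02],[0,0,0]]]'
python3 -m pendant '[[[0,0,-0.015],[0,0,0]],[[0,0,-0.015],[0,0,0]]]'
```

```text
time_s: 3.7
position: [0.4764, -0.1542, 0.0673]
ee_rot: [[-0.984, -0.176, -0.001], [-0.176, 0.984, -0.0], [0.001, 0.0, -1.0]]
contact_force: [-6.3, -0.1, 7.1]
gripper_width: 0.0
time_s: 3.9
position: [0.4764, -0.1544, 0.0656]
ee_rot: [[-0.984, -0.177, -0.0], [-0.177, 0.984, -0.001], [0.0, -0.001, -1.0]]
contact_force: [-9.8, 0.7, 18.2]
gripper_width: -0.0004
```

The force is 18 N at 0.0656, which looks like the stop. I'll release and look.

```bash
python3 -m pendant '[[[0,0,-0.005],[0,0,0]],[[0,0,-0.005],[0,0,0]],[[0,0,-0.005],[0,0,0]]]'
python3 -m pendant '[[[0,0,0.1],[0,0,0]],[[0,0,0.3],[0,0,0]],[[0,0,0.5],[0,0,0]],[[0,0,0.75],[0,0,0]],[[-0.05,0.2,0.85],[0,0,0]],[[-0.05,0.4,0.9],[0,0,0]],[[-0.05,0.4,0.9],[0,0,0]]]' 85
python3 - <<'E'
from station import env
from h import *
f=env.grab_frame("scene"); p=np.load("p.npy")
print(blob(red(f["img"]),184,238,14))
im=np.ascontiguousarray(f["img"][...,::-1])
for a,c in((.01,(255,0,0)),(.07,(0,255,0))):
    q=proj(f,W(p,[lidpt(.252,-.202,.022,a),lidpt(.252,.202,.022,a)])); k=proj(f,W(p,lidpt(.286,0,.011,a)))[0]; print(a,q.round(1).tolist(),k.round(1))
im=cv2.resize(im[130:300,140:350],None,fx=3.5,fy=3.5,interpolation=2); cv2.imwrite("pics/s2.png",im)
t=env.grab_frame("top")["img"]; ks=blob(white(f["img"]),213,188,13); print(ks)
E
```

```text
time_s: 4.2
position: [0.4765, -0.1544, 0.0652]
ee_rot: [[-0.984, -0.177, 0.0], [-0.177, 0.984, -0.001], [0.0, -0.001, -1.0]]
contact_force: [-12.4, 1.9, 25.8]
gripper_width: 0.0
time_s: 4.9
position: [0.467, -0.071, 0.2452]
ee_rot: [[-0.984, -0.18, 0.004], [-0.18, 0.984, -0.0], [-0.004, -0.001, -1.0]]
contact_force: [0.4, -0.1, 0.2]
gripper_width: 0.085
(array([182.30656934, 237.29927007]), 137)
0.01 [[194.9, 261.4], [249.0, 135.1]] [213.1 192. ]
0.07 [[193.9, 257.7], [248.8, 130.9]] [212.  187.4]
(array([213.74683544, 185.67088608]), 79)
```

View pics/s2.png

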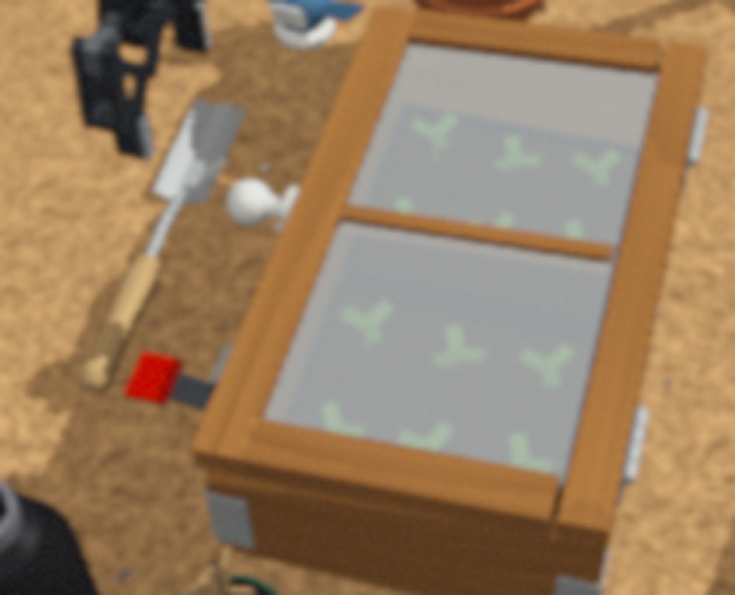

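The lid is ajar: the knob has risen about 4 px, now at (211,187) in the full scene image. The catch pad is back up at (182,237). Next is the approach to the knob from above.

```bash
python3 -m pendant '[[[0.08,0.265,0],[0,0,0]],[[0.08,0.265,0],[0,0,0]],[[0.08,0.265,-0.2],[0,0,0]],[[0.08,0.265,-0.4],[0,0,0]],[[0.08,0.265,-0.6],[0,0,0]],[[0.08,0.265,-0.7],[0,0,0]],[[0.08,0.265,-0.735],[0,0,0]],[[0.08,0.265,-0.735],[0,0,0]]]' 85
python3 - <<'E'
from station import env
import cv2
for n,(x,y) in (("scene",(130,120)),("top",(190,140))):
    im=env.grab_frame(n)["img"][y:y+130,x:x+130,::-1]; cv2.imwrite(f"pics/{n}3.png",cv2.resize(im,(400,400),interpolation=2))
import numpy as np
cv2.imwrite("pics/both3.png",np.hstack([cv2.imread("pics/scene3.png"),cv2.imread("pics/top3.png")]))
E
```

```text
time_s: 5.8
position: [0.4824, -0.0218, 0.0957]
ee_rot: [[-0.985, -0.175, -0.001], [-0.175, 0.985, 0.0], [0.001, 0.001, -1.0]]
contact_force: [0.0, 0.2, 0.4]
gripper_width: 0.085
```

View pics/both3.png

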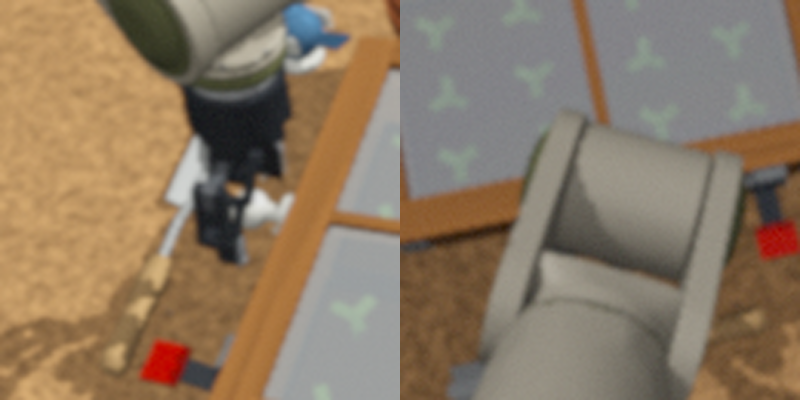

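The fingers straddle the knob, one on each side. I'll close them.

```bash
python3 -m pendant '[[[0,0,0],[0,0,0]],[[0,0,0],[0,0,0]],[[0,0,0],[0,0,0]],[[0,0,0],[0,0,0]],[[0,0,0],[0,0,0]],[[0,0,0],[0,0,0]],[[0,0,0],[0,0,0]]]' 0 60
python3 - <<'E'
from h import *
p=np.load("p.npy")
g0=W(p,lidpt(.286,0,.011,.07))[0]
for a in np.linspace(.07,.785,11): print(round(a,3),((W(p,lidpt(.286,0,.011,a))[0]-g0)/.2).round(3))
E
```

```text
time_s: 6.6
position: [0.4825, -0.0204, 0.0965]
ee_rot: [[-0.984, -0.176, 0.0], [-0.176, 0.984, 0.001], [-0.0, 0.001, -1.0]]
contact_force: [-0.4, 5.8, 1.1]
gripper_width: 0.0296
0.07 [0. 0. 0.]
0.142 [0.    0.    0.102]
0.213 [0.008 0.001 0.204]
0.285 [0.023 0.004 0.305]
0.356 [0.045 0.008 0.405]
0.428 [0.074 0.013 0.503]
0.499 [0.109 0.019 0.599]
0.57 [0.152 0.027 0.692]
0.642 [0.2   0.036 0.781]
0.714 [0.255 0.046 0.867]
0.785 [0.316 0.056 0.949]
```

Run:
```python
from station import env
from h import *
f=env.grab_frame("scene"); p=np.load("p.npy")
s=env.sense(); R=np.array(s["ee_rot"]);g=np.array(s["position"])-.019*R[:,2]
print("grasp pt",g,proj(f,g),"knob",proj(f,W(p,lidpt(.286,0,.011,.07))), s["contact_force"],s["moment"])
im=f["img"][150:230,170:260,::-1]; cv2.imwrite("pics/s4.png",cv2.resize(im,None,fx=7,fy=7,interpolation=2))
```

```text
grasp pt [ 0.48255132 -0.02041705  0.11547322] [[211.92781414 187.54755396]] knob [[212.03505093 187.39978409]] [-0.12521663  5.22062438  1.99378285] [ 0.865124   -0.03151103 -0.02756538]
```

View pics/s4.png

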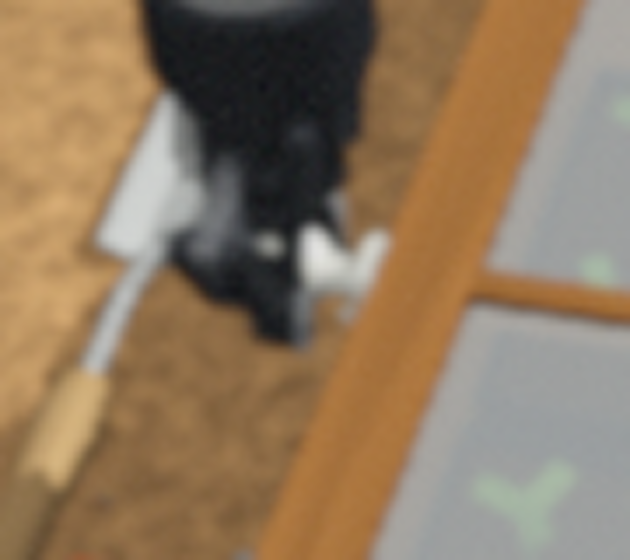

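The ball sits centred between the pads. I'll lift along the arc, starting with a short check.

```bash
python3 -m pendant '[[[0,0.004,0.03],[0,0,0]],[[0,0.006,0.065],[0,0,0]],[[0,0.006,0.102],[0,0,0]],[[0.004,0.006,0.153],[0,0,0]],[[0.008,0.007,0.204],[0,0,0]],[[0.008,0.007,0.204],[0,0,0]]]'
```

```text
time_s: 7.25
position: [0.4843, -0.02, 0.1384]
ee_rot: [[-0.984, -0.177, 0.001], [-0.177, 0.984, -0.001], [-0.001, -0.001, -1.0]]
contact_force: [-1.3, -5.0, -3.7]
gripper_width: 0.0293
```

```bash
python3 -m pendant '[[[0.006,0,0.05],[0,0,0]],[[0.015,0.001,0.101],[0,0,0]],[[0.026,0.002,0.151],[0,0,0]],[[0.037,0.003,0.201],[0,0,0]],[[0.051,0.006,0.25],[0,0,0]],[[0.066,0.009,0.299],[0,0,0]],[[0.083,0.012,0.348],[0,0,0]],[[0.101,0.015,0.395],[0,0,0]]]'
python3 -m pendant '[[[0.021,0.004,0.047],[0,0,0]],[[0.043,0.008,0.093],[0,0,0]],[[0.066,0.012,0.138],[0,0,0]],[[0.091,0.017,0.182],[0,0,0]],[[0.118,0.022,0.225],[0,0,0]],[[0.146,0.027,0.268],[0,0,0]],[[0.176,0.032,0.309],[0,0,0]],[[0.176,0.032,0.309],[0,0,0]]]'
cat > chk.py <<'E'
from station import env
from h import *
p=np.load("p.npy"); s=env.sense(); R=np.array(s["ee_rot"]);g=np.array(s["position"])-.019*R[:,2]
d=g[:2]-p[:2]; fx=d@[np.cos(p[2]),np.sin(p[2])]; fy=d@[-np.sin(p[2]),np.cos(p[2])]
a=np.arctan2(g[2]-.125,.125-fx)-np.arctan2(.011,.286)+np.radians(8)
print("angle",np.degrees(a),"radius",np.hypot(g[2]-.125,.125-fx),"fy",fy,s["contact_force"],s["gripper_width"],s["time_s"])
E
python3 chk.py
python3 - <<'E'
from station import env
from h import *
p=np.load("p.npy")
ims=[]
for n in("scene","top"):
    f=env.grab_frame(n); im=np.ascontiguousarray(cv2.resize(f["img"][...,::-1],None,fx=1.5,fy=1.5)); 
    q=proj(f,W(p,[lidpt(0,.202,.022,.785),lidpt(0,-.202,.022,.785),lidpt(.252,-.202,.022,.785),lidpt(.252,.202,.022,.785)]))
    cv2.polylines(im,[((q+.5)*1.5).round().astype(int)],True,(255,0,255),1); cv2.imwrite(f"pics/{n}5.png",im)
E
```

```text
time_s: 8.05
position: [0.5045, -0.0162, 0.2168]
ee_rot: [[-0.984, -0.176, -0.0], [-0.176, 0.984, 0.001], [0.0, 0.001, -1.0]]
contact_force: [5.1, 4.3, -6.3]
gripper_width: 0.029
time_s: 8.85
position: [0.5404, -0.0094, 0.2786]
ee_rot: [[-0.984, -0.176, 0.001], [-0.176, 0.984, 0.002], [-0.001, 0.002, -1.0]]
contact_force: [2.3, 5.9, -7.8]
gripper_width: 0.0291
angle 42.97794469201254 radius 0.2856208065785365 fy 0.0005940091364022168 [ 2.30281081  5.8938316  -7.77623016] 0.029118245118575033 8.85
```

View pics/scene5.png

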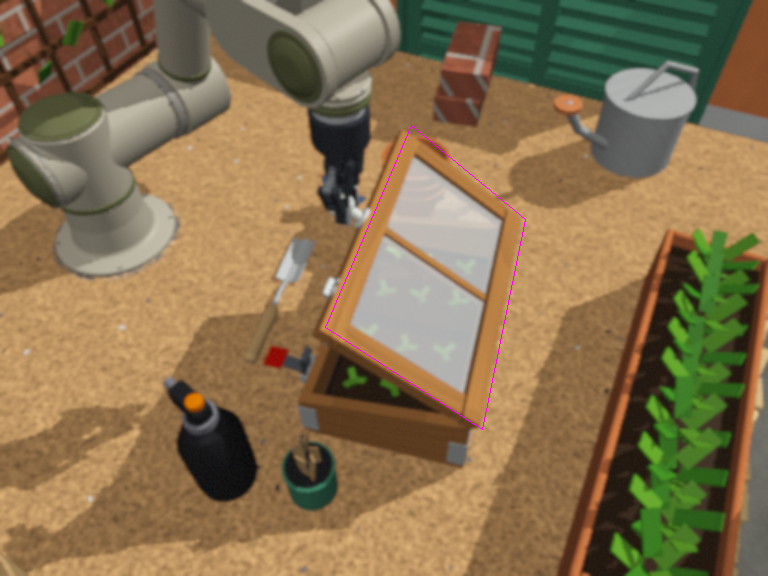

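View pics/top5.png

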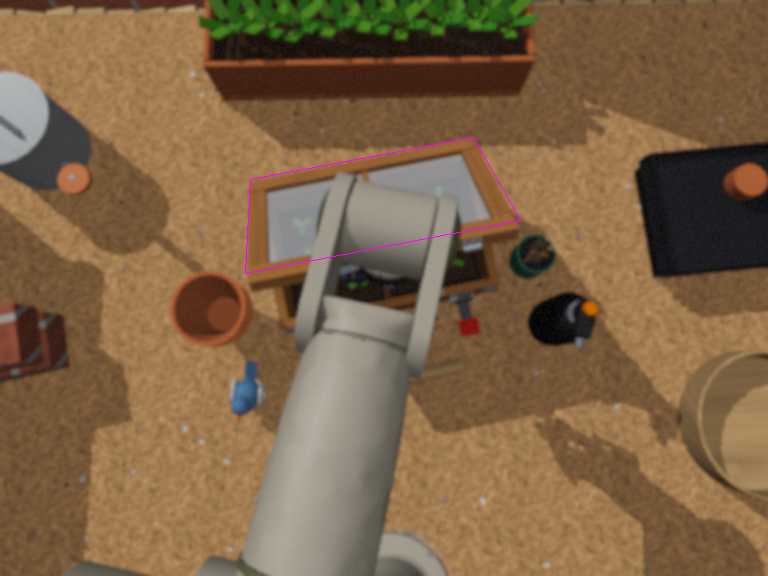

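The lid is at about 43° by the arm, with the knob still gripped, and everything else stands where it was. The magenta 45° outline sits slightly beyond the lid edge. I'll do the remaining 2° and overlay both the upper and lower front edges.

```bash
python3 -m pendant '[[[0.01,0.002,0.014],[0,0,0]],[[0.02,0.004,0.028],[0,0,0]],[[0.031,0.006,0.041],[0,0,0]],[[0.031,0.006,0.041],[0,0,0]],[[0.031,0.006,0.041],[0,0,0]],[[0.031,0.006,0.041],[0,0,0]]]'
python3 chk.py
python3 - <<'E'
from station import env
from h import *
p=np.load("p.npy"); o=[]
for n,(x,y,w,h) in(("scene",(200,75,160,220)),("top",(150,85,210,130))):
    f=env.grab_frame(n); z=2.5 if n=="scene" else 1.9
    im=np.ascontiguousarray(cv2.resize(f["img"][y:y+h,x:x+w,::-1],None,fx=z,fy=z,interpolation=2))
    for t,c in((0,(255,0,255)),(.022,(0,255,255))):
        q=proj(f,W(p,[lidpt(0,.202,t,.785),lidpt(0,-.202,t,.785),lidpt(.252,-.202,t,.785),lidpt(.252,.202,t,.785)]))
        cv2.polylines(im,[((q-[x,y]+.5)*z).round().astype(int)],True,c,1)
    o.append(im)
H=max(i.shape[0] for i in o); o=[cv2.copyMakeBorder(i,0,H-i.shape[0],0,0,0) for i in o]
cv2.imwrite("pics/b6.png",np.hstack(o)); print(np.hstack(o).shape)
E
```

```text
time_s: 9.55
position: [0.5459, -0.0084, 0.2857]
ee_rot: [[-0.984, -0.176, -0.001], [-0.176, 0.984, 0.002], [0.001, 0.002, -1.0]]
contact_force: [4.1, 6.4, -7.7]
gripper_width: 0.029
angle 44.80787071446581 radius 0.28556005161524134 fy 0.0006616320538177743 [ 4.08702839  6.37530524 -7.66652948] 0.02903945093857385 9.55
(550, 799, 3)
```

View pics/b6.png

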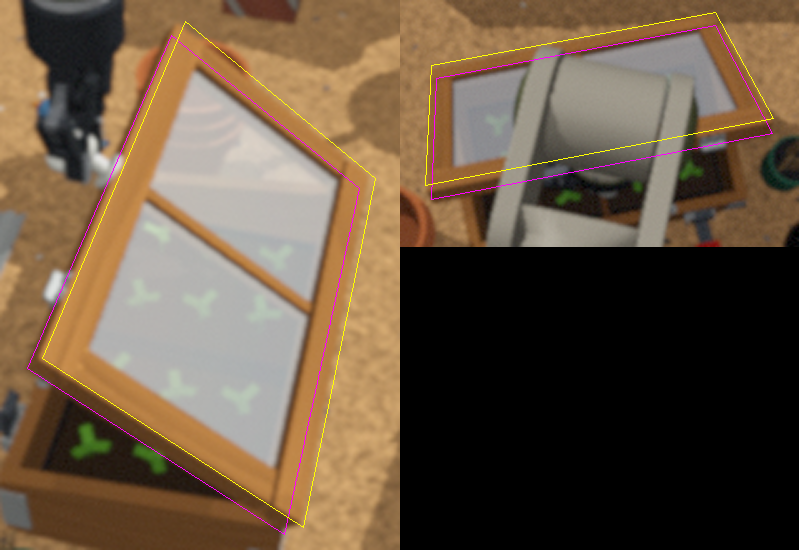

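The lower front edge of the 45° overlay (magenta) lies on the lid's lower front edge in both views: scene crop (30,368) to (172,38), top crop left corner (432,199). The overlay's back edge is a few pixels outside the lid, as it was in the first fit. Arm kinematics give 44.8° and the grip is steady, so I'll hand in.

```bash
python3 -m pendant '[[[0,0,0.003],[0,0,0]],[[0,0,0.003],[0,0,0]],[[0,0,0.003],[0,0,0]],[[0,0,0.003],[0,0,0]],[[0,0,0.003],[0,0,0]]]'; python3 chk.py
python3 -c "
from station import env
print(env.close_job())"
```

```text
time_s: 10.15
position: [0.5462, -0.0083, 0.2861]
ee_rot: [[-0.984, -0.176, -0.0], [-0.176, 0.984, 0.002], [-0.0, 0.002, -1.0]]
contact_force: [5.7, 5.5, -9.4]
gripper_width: 0.0292
angle 44.90295908115641 radius 0.2856067202966099 fy 0.0006796935504590694 [ 5.68630824  5.52951883 -9.44071887] 0.029170534154372436 10.15
the job is handed in; nothing more can be done
None
```

I handed the job in at 10.2 s, with the lid held by its knob at 44.9° open, as worked out from the arm's position.

- **Catch:** I pressed it until the force rose to about 26 N, well past the 7 N it should take at the bottom, so I took that as its stop. After release, the picture showed the lid sprung ajar and the catch back up.
- **Lid:** I gripped the knob from above with 60 N and lifted it along its arc. In both cameras the lower front edge of the lid matched the outline I had drawn for 45°.
- **Hold:** The grip was steady, with the opening staying near 29 mm and about 9 N of load on the tool.
- **Other objects:** In the wide pictures at 43°, the pots, sprayer, bird, tin and spoon showed no visible change. I did not measure them.

Two checks did not agree perfectly:
- **Outline:** The lid's back edge sat a few pixels inside the drawn outline. It was the same in the first fit, so the angle is probably good to about half a degree to one degree.
- **Grip width:** The grip closed to 29 mm on the 32 mm ball, with about 5 N of sideways push. I put this down to soft pads or a slightly off-centre grip. It did not slip.

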